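# Empty the incense-ball dispenser into the incense dish and hold its gate open

### The job

Stand the black handled dish on the slate coaster under the spout of the clear incense-ball dispenser and let go of it, then press the dispenser's spring-loaded thumb plate down so that all six balls roll into the dish. Keep the plate pressed down about 40 mm, just short of its stop or lightly on it, and finish while still holding it there, because I am going to brush out the empty chute. Do not lean hard on the plate, and leave the other things on the shelf where they are.

Things in the scene. Friction and masses are not known exactly. Their poses are not given: they have to be found in the camera images.
- dispenser: Clear acrylic incense-ball dispenser held by a screw clamp on an aluminium shelf riser, all fixed. Origin on the work surface; -x points out of its front, y across, z up. The 70 mm wide spout lip is at x -50, z 110 mm; balls roll out towards -x. Dispenser: x -60 to 35, y +-63, lid 228, lid knob 237 mm high. Riser and clamp: x 45 to 205, y -110 to 131, mostly 150, up to 195 mm high.
- coaster (a point): Centre of the top face of the slate coaster, 120 x 120 mm, fixed flat on the work surface, top 6 mm above it; the dispenser's axes. It lies at x -90 mm of the dispenser, under the spout; the balls drop around it. Only the gate and thumb plate overhang it, and the gate's shutter (x -54 to -50) never comes lower than 62 mm above the work surface.
- thumb_plate (a point): Centre of the upper face of the level aluminium thumb plate (38 mm along x, 70 mm along y, 6 mm thick) on top of the spring gate; the dispenser's axes, at its x -74 mm. 262 mm above the work surface when up; it moves straight down with the gate, to 220 mm. Behind it runs a 126 mm wide crossbar, 2 mm lower.
- gate (a joint): How far the spring gate is pushed down, in m: 0 = up and shut, 0.042 = at its stop, chute fully open. A spring pushes it back up, with about 2 N at the top and 9 N at the stop; it shuts by itself when let go. Its shutter is level with the chute floor at 0.036; with it at about 0.04 the balls roll out within 1 to 2 s.
- dish: Black ceramic incense dish: round open bowl, 120 mm across the rim, 88 mm across its flat foot, 42 mm high, wall 4 mm, with a straight stub handle. Origin at the centre of the underside, z up, the handle points to the dish's own -x and ends 140 mm from the origin. About 0.16 kg. Its rim, standing on the coaster, is 48 mm above the work surface.
- dish_handle (a point): Grasp point of the dish's handle, 92 mm from the dish's centre towards its -x, 31 mm above its underside; there the handle is a level bar along the dish's x, 16 mm wide (y) and 14 mm high, free for 80 mm outside the bowl.
- ball0_center (a point): Pressed incense ball, brown, 22 mm across, 10 g; the point is its centre. At the start it lies in the dispenser's chute behind the shut gate.
- ball1_center (a point): Another incense ball, the same as ball0.
- ball2_center (a point): Another incense ball, the same as ball0.
- ball3_center (a point): Another incense ball, the same as ball0.
- ball4_center (a point): Another incense ball, the same as ball0.
- ball5_center (a point): Another incense ball, the same as ball0.
- censer: Bystander: white porcelain three-footed incense bowl, 100 mm wide, 62 mm high, standing loose on the work surface; origin at the centre of its underside.
- bell: Bystander: silver hand bell, 72 mm wide, 124 mm high, standing loose on the work surface; origin at the centre of its underside.
- votive: Bystander: clear glass votive cup, 60 mm wide, 60 mm high, standing loose on the work surface; origin at the centre of its underside.
- water_cup: Bystander: small steel offering bowl, 72 mm wide, 45 mm high, standing loose on the work surface; origin at the centre of its underside.
- matchbox: Bystander: matchbox, 56 x 36 x 16 mm, standing loose on the work surface; origin at the centre of its underside.
- stick_box: Bystander: long flat incense-stick carton, 230 x 34 x 22 mm, standing loose on the work surface; origin at the centre of its underside.
Mind the look-alikes: they are no part of the job. Several things look just like the dish: the one meant starts farthest to the robot's right.

How it is judged:
On the way, in this order (a step that is already met when the one before it is completed fails the run):
1. the dish stands upright on the coaster under the spout, let go, the gate still shut (horizontal distance between dish and coaster below 0.025 m and z of dish in the frame of coaster between -0.003 and 0.004 m and angle between dish's own z axis and vertical below 0.1 rad and contact force between each of the fingers, the arm and dish below 0.2 N and value of joint gate below 0.006 m), for 0.2 s.
2. the thumb plate is pressed down at least 36 mm by the robot (value of joint gate above 0.036 m and contact force between any of the fingers, the arm and gate above 2 N), for 0.3 s.
At the end, for the whole second after the job is handed in: The robot is still holding the gate at least 36 mm down (of 42 mm) with more than 2 N; all six balls lie in the dish (below its rim); the dish stands upright on the coaster, its centre within 25 mm of the coaster's centre, and the robot does not touch it (all of step 2 and horizontal distance between dish and coaster below 0.025 m and z of dish in the frame of coaster between -0.003 and 0.004 m and angle between dish's own z axis and vertical below 0.1 rad and contact force between each of the fingers, the arm and dish below 0.2 N and horizontal distance between each of ball0_center, ball1_center, ball2_center, ball3_center, ball4_center, ball5_center and dish below 0.055 m and z of ball0_center in the frame of dish between 0.01 and 0.04 m and z of ball1_center in the frame of dish between 0.01 and 0.04 m and z of ball2_center in the frame of dish between 0.01 and 0.04 m and z of ball3_center in the frame of dish between 0.01 and 0.04 m and z of ball4_center in the frame of dish between 0.01 and 0.04 m and z of ball5_center in the frame of dish between 0.01 and 0.04 m); the arm keeps its last pose, push and grip.
It fails at once if the thumb plate is pressed with more than 45 N (contact force between any of the fingers, the arm and gate above 45 N).
It fails at once if a bystander is moved more than 15 mm (distance of any of censer, bell, votive, water_cup, matchbox, stick_box from where it was at the start of the episode above 0.015 m).
It also fails if it takes over 51 s, if anything falls off the work surface, if the arm or the gripper's body presses on something with over 40 N, if the wrist force passes 120 N, or if a joint passes its speed limit or range.

### The arm

A 7-joint arm with a two-finger parallel gripper is mounted at the origin on the work surface. World frame = base frame: x ahead of the robot, y to its left, z up, the work surface at z = 0. Lengths are in m, angles in rad, forces in N, time in s.
With the tool pointing down it reaches from about 0.4 to 0.875 m from the base axis. Payload 19.3 kg.
Tool frame: the origin (TCP) lies midway between the tips of the shut fingers; the grasp point (between the pads) lies 19 mm behind it; x points along the fingers, y is the direction in which the jaws open and shut, and the axes are right-handed (so a half turn about x gives the same grasp; the last joint's range is limited). The gripper opens to 85 mm and grips with 20 to 120 N. Pads are 22 mm wide; open, the fingers measure 114 mm over their backs; the gripper's body (76 mm by 85 mm) begins 54 mm behind the grasp point. The pads swing forward as they close: fully open they stand 13 mm farther back than shut.
Start: joints at [-1.351, 0.521, -0.036, 1.599, 0.021, 1.021, -0.113], TCP at [0.179, 0.599, 0.193] pointing down, gripper open.
Joint ranges: [-2.91, 2.91], [-0.3, 2.13], [-1.5, 1.42], [0.17, 2.43], [-1.26, 4.41], [0.16, 1.93], [-2.52, 2.52]. Speed limits (rad/s): [1.89, 1.89, 2.39, 2.39, 3.01, 3.01, 3.01].

### API

Orientations are given as [roll, pitch, yaw] about the fixed x, y, z axes, in that order (R = Rz(yaw) Ry(pitch) Rx(roll)).
In Python, from workcell import telemetry, vision, workorder gives the robot as it stands. The module is installed in compiled form; this text tells all that it offers.
- The arm moves only by the tool play_rows, never from a script. Its argument "deltas" is a list of rows, each a list of 7 numbers: the shift along the world's x, y, z in mm, then the turn, a rotation vector about the world's x, y, z in degrees, then the finger opening in mm, from 0 to 85.4. In form: [[x, y, z, wx, wy, wz, jaw], ...]. A call has 1 to 8 rows; each row shifts and turns the commanded pose from where the row before left it; what a row does not reach is not made up. A row lasts 1/8 s, in which the tool goes at most 62.5 mm and 10.7 degrees, less where a joint would pass 70% of its speed; a pose out of reach is approached as far as the arm can. A call with a gripper value outside its range is refused whole. The fingers move at their own pace and stop on an object; "grip_force" is the grip in N (left out, the last holds). Time passes only in rows, so rows that do not move let the fingers close. It gives the time, the measured TCP pose, the force and the opening at its end, in the units of the state.
- telemetry.observe(): the state, without advancing time (a new reading comes with each control period).
- vision.grab_frame(name): name is "side" or "top" or "wrist"; returns the picture (480x640x3 uint8, red, green, blue); there is no depth.
- vision.camera_info(name): a dict with "mtx" (3x3 intrinsics, pixels), "rvec" (rotation vector, rad) and "tvec" (3), from world to camera coordinates, as OpenCV has them. Camera axes: x right, y down, z forward; pixel columns grow to the right and rows downward; lengths in m; the calibration is good to about 2 mm. A picture is of the moment at which its call begins: read the wrist's pose just before it. camera_info takes no time and is no camera call; for the wrist camera it gives the pose at the moment of the call.
- workorder.job_done(): hands the job in, once; it reports no verdict.
The state is a dict: "clock": time; "qpos": joint angles; "qd": joint speeds; "joint_efforts": joint torques, N m; "position": TCP position; "tool_rot": TCP orientation; "force": force on the tool from outside, world axes, zero at the start; "moment": the same for the moment, N m; "grip_width": finger opening in m.
Only numpy, scipy, OpenCV 4.12 (cv2) and the standard library are available. Lean on these libraries where they do the work, as an engineer would, in place of code of your own. Each camera call takes 0.05 s, during which the arm holds its last target. There are 200 camera calls.

## Working session

There is one attempt and no reset: what is moved stays moved. The work goes in short steps, Python scripts to look and compute and a tool call to move; the robot and the scene stay as the last step left them, time stands still between calls to the robot, and variables do not carry over. Pictures are saved under pics/ and viewed, about 8 in all and at most 12, crops included, and the job is handed in when it is done.

Besides the shell and the picture viewer there is one more tool, called after "Emit:" as a command line: name --pt "numbers of a row" for each row, then --argument value for the rest. play_rows: Moves the arm, as the interface text tells. Its arguments: {"type":"object","properties":{"deltas":{"type":"array","items":{"type":"array","items":{"type":"number"}}},"grip_force":{"type":"number"}},"required":["deltas"]}

```bash
mkdir -p pics
cat > h.py <<'E'
import numpy as np, cv2
from workcell import telemetry, vision, workorder
def info(n):
    c=vision.camera_info(n); R=cv2.Rodrigues(np.array(c['rvec'],float))[0]
    return np.array(c['mtx'],float),R,np.array(c['tvec'],float).ravel()
def ray(n,u,v,z):
    K,R,t=info(n); d=R.T@np.linalg.solve(K,[u,v,1.]); o=-R.T@t
    return o+d*(z-o[2])/d[2]
def proj(n,p):
    K,R,t=info(n); q=K@(R@np.array(p,float)+t); return q[:2]/q[2]
def grab(n,f):
    im=np.ascontiguousarray(vision.grab_frame(n)[:,:,::-1]); cv2.imwrite('pics/'+f,im); return im
E
python3 - <<'E'
from h import *
for n in('top','side'):
    grab(n,n+'1.png'); K,R,t=info(n); print(n,K[0,0],-R.T@t,R[2])
print(telemetry.observe())
E
```

```text
top 443.6605362338989 [ 0.37427182 -0.10344217  1.24540219] [ 0.16543335 -0.00385899 -0.98621342]
side 442.5768725788071 [ 0.36849844 -1.03850284  0.94788621] [ 0.14385389  0.75508396 -0.63965168]
{'clock': 0.1, 'qpos': array([-1.35121683,  0.5219451 , -0.0363474 ,  1.59990735,  0.02121435,
        1.02107688, -0.11282113]), 'qd': array([ 4.45238376e-05, -2.30406663e-03,  1.44608069e-03, -1.35256482e-03,
        1.16048819e-03,  3.14141798e-04, -9.24287281e-04]), 'joint_efforts': array([ 2.84449401e-03, -9.28485417e+01,  1.98322780e+00, -3.70530581e+01,
        1.80247554e-02,  5.53438600e-03, -8.05984484e-06]), 'position': array([0.17852486, 0.59863897, 0.19270451]), 'tool_rot': array([-1.500747  ,  1.56984508, -1.79053458]), 'force': array([-0.35893772, -0.15472096,  0.66909012]), 'moment': array([ 0.00502348,  0.03132335, -0.04228566]), 'grip_width': 0.08538902693568753}
```

View pics/top1.png

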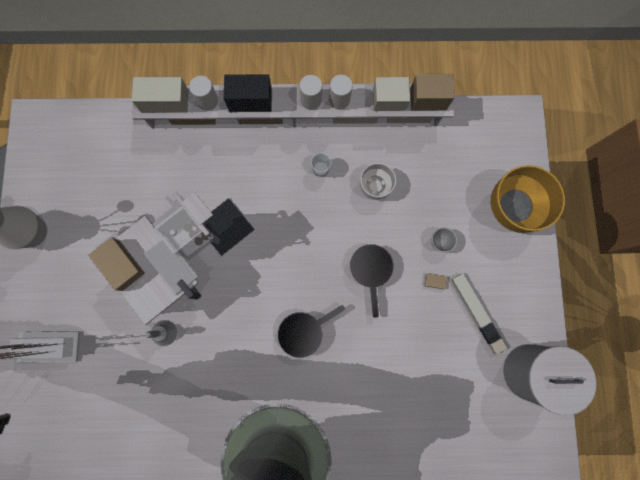

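View pics/side1.png

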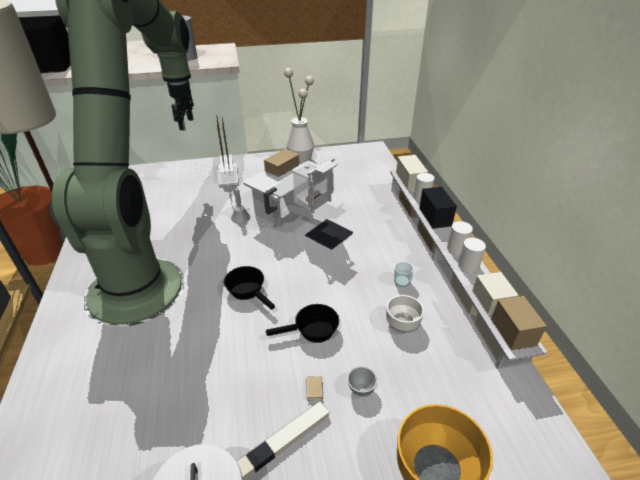

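Look-alike candidates in the top view are the dark dish at (372,265), with its handle to (375,315), and the dark dish at (300,335), with its handle to (345,308). Image right is the robot's right (-y), so I choose (372,265). The slate coaster is at (228,227).

```bash
cat > m.py <<'E'
from h import *
im=cv2.imread('pics/top1.png'); g=im.max(axis=2)
m=(g<45).astype(np.uint8)
def blob(x0,y0,x1,y1):
    s=np.zeros_like(m); s[y0:y1,x0:x1]=m[y0:y1,x0:x1]
    n,l,st,c=cv2.connectedComponentsWithStats(s); i=1+st[1:,4].argmax(); return (l==i).astype(np.uint8)
for b in((335,230,415,325),(270,295,350,365)):
    s=blob(*b); o=cv2.morphologyEx(s,cv2.MORPH_OPEN,cv2.getStructuringElement(2,(17,17)))
    (cx,cy),r=cv2.minEnclosingCircle(cv2.findContours(o,0,2)[0][0])
    p=ray('top',cx,cy,.042)
    h=np.argwhere(s&~cv2.dilate(o,np.ones((5,5)))&1)[:,::-1]
    H=np.array([ray('top',*q,.031) for q in h.astype(float)])
    d=np.linalg.norm(H[:,:2]-p[:2],axis=1); 
    print('dish',(cx,cy),r,p,'far',d.max(),'handle mean',H.mean(0),'yaw of handle',np.degrees(np.arctan2(*(H.mean(0)-p)[[1,0]])), s.sum())
s=blob(190,190,265,265); q=cv2.boxPoints(cv2.minAreaRect(cv2.findContours(s,0,2)[0][0])); 
print('coaster',q,[ray('top',*c,.006)[:2].round(4) for c in q])
print('robot base', proj('top',[0,0,0]))
a=cv2.resize(im[170:340,70:280],None,fx=3.5,fy=3.5,interpolation=2)
cv2.imwrite('pics/c1.png',a)
E
python3 m.py
```

```text
Traceback (most recent call last):
  File "m.py", line 9, in <module>
    (cx,cy),r=cv2.minEnclosingCircle(cv2.findContours(o,0,2)[0][0])
                                     ~~~~~~~~~~~~~~~~~~~~~~~~~~^^^
IndexError: tuple index out of range
```

```bash
sed -i 's/g<45/g<70/' m.py; python3 m.py; python3 -c "
import cv2;im=cv2.imread('pics/top1.png').max(axis=2)
print(im[265,340:410:3],im[335,270:330:3],im[227,195:265:3])"
```

```text
dish (372.9141540527344, 265.4494934082031) 20.656185150146484 [ 0.51190433 -0.2647312   0.042     ] far 0.13635460629752946 handle mean [ 0.42807947 -0.26038216  0.031     ] yaw of handle 177.03001167128204 1311
dish (299.0, 334.5) 22.051176071166992 [ 0.32921752 -0.0625376   0.042     ] far 0.07137062791519613 handle mean [ 0.35608635 -0.11766431  0.031     ] yaw of handle -64.01533433479143 1428
coaster [[186.53659 231.17075]
 [228.73172 197.41464]
 [253.90244 228.87805]
 [211.7073  262.63416]] [array([0.6188, 0.2575]), array([0.7168, 0.1398]), array([0.6237, 0.0661]), array([0.5281, 0.1833])]
robot base [276.14810458 461.94331104]
[159 145 138 125  76  72  72  69  66  58  51  56  50  50  44  38  39  44
 112 116 114 129 158 159] [162 143 128  10  23  22  26  28  23  41  40  42  51  57  61  66  70  80
 119 121] [155 145 163 130  40  33  48  45  48  48  48  44  36  34  38  34  35  39
  37  61 119 119 116 116]
```

View pics/c1.png

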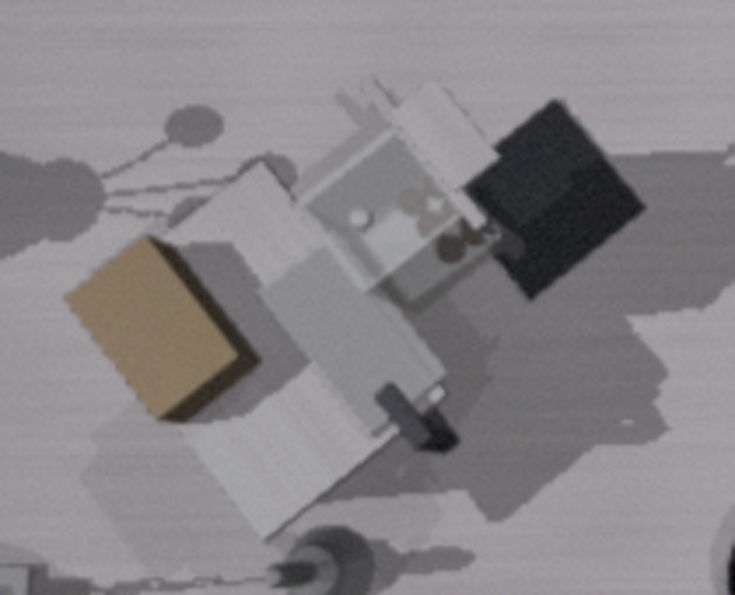

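Run:
```python
import cv2,numpy as np
a=cv2.imread('pics/top1.png')[220:360,255:425]; b=cv2.imread('pics/side1.png')[140:280,220:380]
cv2.imwrite('pics/c2.png',np.hstack([cv2.resize(a,None,fx=2.3,fy=2.8,interpolation=2)[:390],cv2.resize(b,None,fx=2.5,fy=2.8,interpolation=2)[:390]]))
```

```text
(no output)
```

View pics/c2.png

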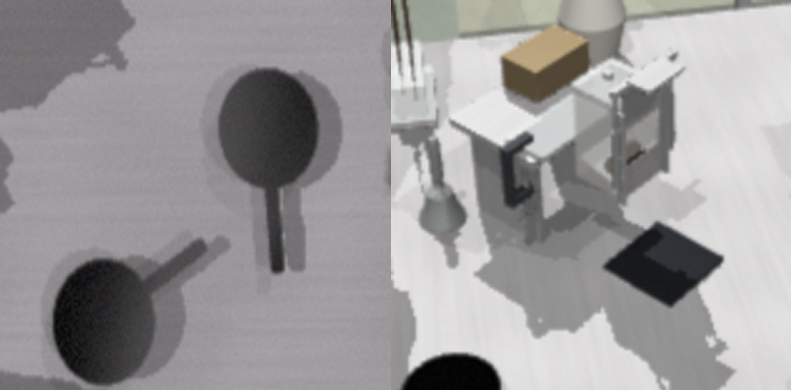

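Crop 1 shows the coaster's free corners at about (229,199), (254,229) and (221,255), partly covered by the thumb plate at about (197,205). Crop 2 shows the right dish with its handle along -x; the coaster is fully visible in the side view around (328,234).

```bash
cat > m2.py <<'E'
from h import *
im=cv2.imread('pics/side1.png')
s=np.zeros((480,640),np.uint8); s[205:260,295:365]=(im.max(axis=2)<75)[205:260,295:365]
n,l,st,c=cv2.connectedComponentsWithStats(s); s=(l==1+st[1:,4].argmax()).astype(np.uint8)
ct=cv2.findContours(s,0,2)[0][0]
P=np.array([ray('side',*q,.006)[:2] for q in ct[:,0].astype(float)])
r=cv2.minAreaRect((P*1000).astype(np.float32)); print('side coaster',r,cv2.boxPoints(r))
for u,v in((229.4,198.6),(254.3,229.4),(221.4,255.1)): print('top corner',ray('top',u,v,.006)[:2])
for u,v in((193.4,192.9),(212.9,214.9)): print('plate corner',ray('top',u,v,.262)[:2])
K,R,t=info('wrist'); T=telemetry.observe(); print('wristcam',-R.T@t-T['position'],R[2])
# side view of the right dish: rim ellipse centre
d=np.zeros_like(s); d[295:350,260:345]=(im.max(axis=2)<60)[295:350,260:345]
o=cv2.morphologyEx(d,cv2.MORPH_OPEN,cv2.getStructuringElement(2,(13,13)))
y,x=np.nonzero(o); x0,x1=x.min(),x.max()+1; top=y.min()
print('dish side',x0,x1,top,y.max(),'proj of top-view centre',proj('side',[.512,-.265,.042]),[proj('side',[.512+.06*np.cos(a),-.265+.06*np.sin(a),.042]).round(1) for a in (0,np.pi/2,np.pi,-np.pi/2)])
from scipy.spatial.transform import Rotation as Ro
print(Ro.from_euler('xyz',T['tool_rot']).as_matrix().round(3))
E
python3 m2.py
```

```text
side coaster ((627.9759521484375, 140.81356811523438), (119.34136962890625, 120.21990966796875), 39.31697082519531) [[543.7253   149.50983 ]
 [619.8979    56.501404]
 [712.2266   132.11731 ]
 [636.054    225.12573 ]]
top corner [0.71322675 0.13782113]
top corner [0.62219864 0.06493824]
top corner [0.54919952 0.15662708]
plate corner [0.65738865 0.17066271]
plate corner [0.60537302 0.12456109]
wristcam [-0.06463721  0.01845302  0.18117282] [ 0.25324971 -0.07610823 -0.96440247]
dish side 296 338 304 342 proj of top-view centre [317.7665542  319.57735894] [array([339.6, 316.2]), array([313.7, 303.4]), array([295.6, 323. ]), array([322.2, 337.1])]
[[-0.     0.286  0.958]
 [-0.001  0.958 -0.286]
 [-1.    -0.001  0.   ]]
```

Emit:
play_rows --pt "0 0 60 0 0 0 85" --pt "0 0 60 0 0 0 85" --pt "0 0 60 0 0 0 85" --pt "40 -50 0 0 0 -8 85" --pt "40 -50 0 0 0 -8 85" --pt "40 -50 0 0 0 -8 85" --pt "40 -50 0 0 0 -8 85" --pt "40 -50 0 0 0 -8 85"

```text
clock: 1.1
position: [0.3747, 0.3531, 0.3732]
tool_rot: [-2.689, 1.571, 2.601]
force: [1.4, 1.4, 0.2]
grip_width: 0.085
```

Run:
```python
from h import *
T=telemetry.observe(); print(T['clock'],T['position'])
for n,u,v,z in(('votive',320,165,.03),('censer',378,182,.05),('water',444,239,.04),('match',436,281,.016),('bell',165,332,.08)): print(n,ray('top',u,v,z)[:2].round(3))
```

```text
1.1 [0.37472106 0.35305264 0.373166  ]
votive [ 0.804 -0.124]
censer [ 0.745 -0.285]
water [ 0.584 -0.464]
match [ 0.47  -0.442]
bell [0.34  0.281]
```

Emit:
play_rows --pt "20 -52 0 0 0 -9 85" --pt "20 -52 0 0 0 -9 85" --pt "20 -52 0 0 0 -9 85" --pt "20 -52 0 0 0 -9 85" --pt "20 -52 0 0 0 -9 85" --pt "10 -52 -10 0 0 -9 85" --pt "-20 -52 -20 0 0 -9 85" --pt "-20 -52 -30 0 0 -9 85"

```text
clock: 2.1
position: [0.4435, -0.0622, 0.313]
tool_rot: [2.388, 1.57, 0.138]
force: [1.0, -0.1, 0.4]
grip_width: 0.0848
```

Emit:
play_rows --pt "-20 -52 -30 0 0 -9 85" --pt "-25 -52 -20 0 0 -9 85" --pt "0 -44 0 0 0 -9 85" --pt "0 0 0 0 0 -9 85" --pt "0 0 0 0 0 -9 85" --pt "0 0 0 0 0 -9 85" --pt "0 0 0 0 0 0 85"

```text
clock: 2.98
position: [0.3992, -0.2077, 0.2638]
tool_rot: [0.17, 1.57, -3.016]
force: [0.6, 0.6, -0.2]
grip_width: 0.085
```

Run:
```python
from h import *
from scipy.spatial.transform import Rotation as Ro
im=grab('wrist','w1.png')
T=telemetry.observe(); print(T['clock'],T['position'],T['qpos']);M=Ro.from_euler('xyz',T['tool_rot']).as_matrix();print(M.round(3),np.degrees(np.arctan2(M[1,1],M[0,1])))
for d in(0,-.092,-.14): 
  a=np.radians(-3); print(proj('wrist',[.512+d*np.cos(a),-.265+d*np.sin(a),.038]))
```

```text
3.025 [ 0.39928491 -0.20763488  0.26380148] [-0.42592373  0.22813785  0.93045678  1.97469605 -0.2116926   1.03932119
 -1.01198966]
[[-0.    -0.042 -0.999]
 [-0.    -0.999  0.042]
 [-1.     0.     0.   ]] -92.38676839981956
[379.70897402  74.79196295]
[375.27102044 175.48102327]
[373.16234053 223.32311887]
```

View pics/w1.png

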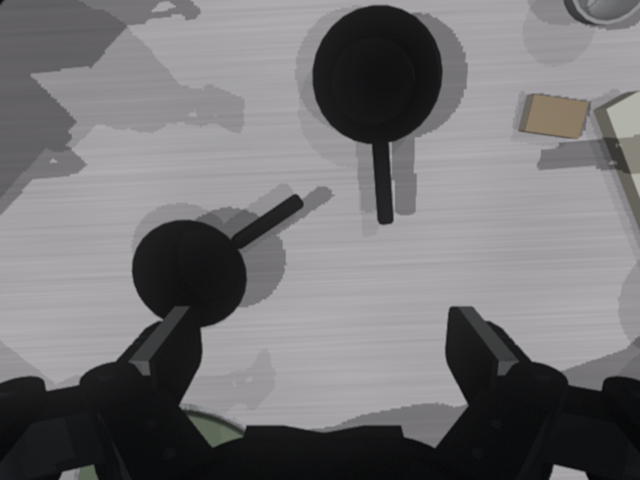

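The wrist view shows the right dish with rim centre about (377,74) and handle tip about (385,222); the look-alike is at lower left.

Run:
```python
from h import *
im=cv2.imread('pics/w1.png'); s=np.zeros((480,640),np.uint8); s[0:235,290:470]=(im.max(axis=2)<45)[0:235,290:470]
n,l,st,c=cv2.connectedComponentsWithStats(s); s=(l==1+st[1:,4].argmax()).astype(np.uint8)
o=cv2.morphologyEx(s,cv2.MORPH_OPEN,cv2.getStructuringElement(2,(41,41)))
P=np.array([ray('wrist',*q,.042)[:2] for q in cv2.findContours(o,0,1)[0][0][:,0].astype(float)])
c,r=cv2.minEnclosingCircle((P*1000).astype(np.float32)); print('centre',c,r)
for v in(155,170,185,200,215):
    u=np.nonzero(s[v])[0]; print(v,u.min(),u.max(),ray('wrist',(u.min()+u.max()+0)/2,v,.038)[:2].round(4))
```

```text
centre (509.7035827636719, -261.8954162597656) 58.639469146728516
155 374 388 [ 0.4396 -0.2659]
170 375 388 [ 0.4252 -0.2663]
185 376 389 [ 0.4105 -0.2672]
200 377 390 [ 0.3955 -0.2682]
215 378 391 [ 0.3803 -0.2691]
```

Emit:
play_rows --pt "10 -30 -50 0 0 3 85" --pt "9 -28 -50 0 0 2 85" --pt "0 0 -50 0 0 0 85" --pt "0 0 -40 0 0 0 85" --pt "0 0 -30 0 0 0 85" --pt "0 0 -20 0 0 0 85" --pt "0 0 -9 0 0 0 85" --pt "0 0 0 0 0 0 85"

```text
clock: 4.03
position: [0.4182, -0.2658, 0.0149]
tool_rot: [-0.989, 1.57, 2.195]
force: [-0.6, -0.5, -1.0]
grip_width: 0.0851
```

Run:
```python
from h import *
im=grab('wrist','w2.png'); T=telemetry.observe(); print(T['position'],T['force'])
print(proj('wrist',[.418,-.2668,.038]),proj('wrist',T['position']+[0,0,.019]))
for v in range(100,330,20):
    u=np.nonzero(im[v,270:430].max(axis=1)<45)[0]; print(v,(u.min()+270,u.max()+270,len(u)) if len(u) else None)
```

```text
[ 0.41848569 -0.26595703  0.01535913] [-0.70054731  0.17699695  0.38846993]
[323.42391678 297.43105377] [321.4805161  292.89726702]
100 (np.int64(270), np.int64(429), 160)
120 (np.int64(270), np.int64(429), 160)
140 (np.int64(270), np.int64(429), 160)
160 (np.int64(270), np.int64(429), 160)
180 (np.int64(270), np.int64(429), 156)
200 (np.int64(270), np.int64(402), 133)
220 (np.int64(303), np.int64(344), 42)
240 (np.int64(308), np.int64(343), 36)
260 (np.int64(309), np.int64(344), 29)
280 (np.int64(309), np.int64(344), 27)
300 (np.int64(310), np.int64(343), 10)
320 (np.int64(310), np.int64(343), 5)
```

View pics/w2.png

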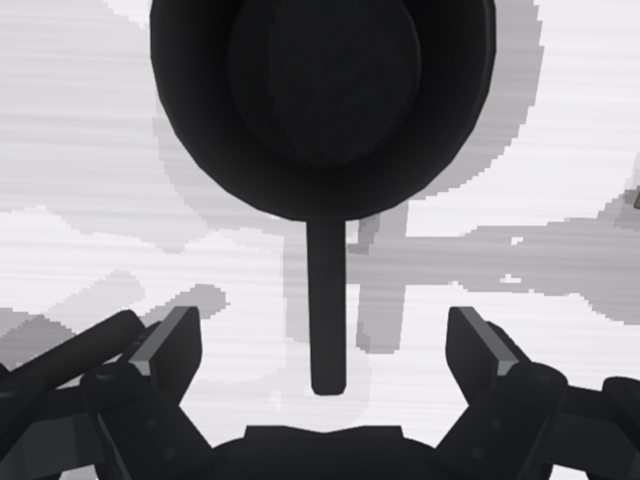

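The handle sits centred between the open fingers (column 326, rows 220-390). The look-alike's handle lies just outside the left finger. I'm closing now.

Emit:
play_rows --pt "0 0 0 0 0 0 10" --pt "0 0 0 0 0 0 5" --pt "0 0 0 0 0 0 5" --pt "0 0 0 0 0 0 5" --pt "0 0 0 0 0 0 5" --pt "0 0 0 0 0 0 5" --pt "0 0 0 0 0 0 5" --grip_force 80

```text
clock: 4.95
position: [0.4183, -0.2658, 0.0149]
tool_rot: [-0.451, 1.571, 2.732]
force: [0.8, -0.3, -0.1]
grip_width: 0.0052
```

Emit:
play_rows --pt "0 0 15 0 0 0 5" --pt "0 0 30 0 0 0 5" --pt "0 0 40 0 0 0 5" --pt "0 0 30 0 0 0 5" --pt "0 0 10 0 0 0 5" --pt "0 0 0 0 0 0 5"

```text
clock: 5.7
position: [0.4186, -0.2656, 0.1403]
tool_rot: [-3.088, 1.57, 0.096]
force: [-0.7, -0.0, -1.5]
grip_width: 0.005
```

Run:
```python
from h import *
grab('wrist','w3.png'); print(telemetry.observe()['force'])
```

```text
[-0.32187368 -0.26423578  0.2911136 ]
```

View pics/w3.png

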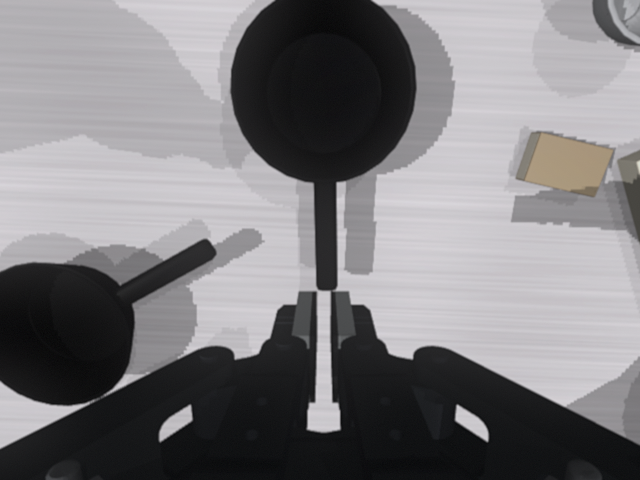

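Run:
```python
from h import *
T=telemetry.observe();p=T['position']; print(p)
print('tip',ray('wrist',327,290,.031),'rimc',ray('wrist',324,88,.042))
for d in(0,.01,.019,.03): print('TCP+',d,proj('wrist',p+[0,0,d]))
# where are seen finger tips (325,292) in plane at TCP height
for d in (0,.019): print(ray('wrist',325,292,p[2]+d),ray('wrist',325,350,p[2]+d))
print('top handle tip', proj('top',[.373,-.269,.031]),proj('top',[.373,-.269,.0]))
K,R,t=info('wrist'); print(-R.T@t-p,R.round(3))
im=grab('top','t2.png'); print(proj('top',p))
```

```text
[ 0.41824623 -0.26552014  0.1396756 ]
tip [ 0.36838894 -0.27106877  0.031     ] rimc [ 0.51013328 -0.26272926  0.042     ]
TCP+ 0 [321.71809077 277.31476218]
TCP+ 0.01 [321.61570237 285.11923068]
TCP+ 0.019 [321.51385352 292.88257159]
TCP+ 0.03 [321.37468456 303.49060675]
[ 0.4109703  -0.26736921  0.1396756 ] [ 0.38045962 -0.26869539  0.1396756 ]
[ 0.41870822 -0.2669732   0.1586756 ] [ 0.39139696 -0.26816032  0.1586756 ]
top handle tip [375.54720313 317.06551297] [374.02165464 317.06804452]
[0.06651516 0.00192737 0.18118961] [[ 0.042 -0.999 -0.001]
 [-0.963 -0.041  0.265]
 [-0.265 -0.01  -0.964]]
[379.54389799 298.53899914]
```

Run:
```python
from h import *
a=cv2.imread('pics/t2.png')[200:380,260:460];b=grab('side','s2.png')
print(proj('side',telemetry.observe()['position']))
b=b[220:400,180:380]
cv2.imwrite('pics/c3.png',cv2.resize(np.hstack([a,b]),None,fx=2,fy=2.5,interpolation=2))
```

```text
[280.65035967 299.58275133]
```

View pics/c3.png

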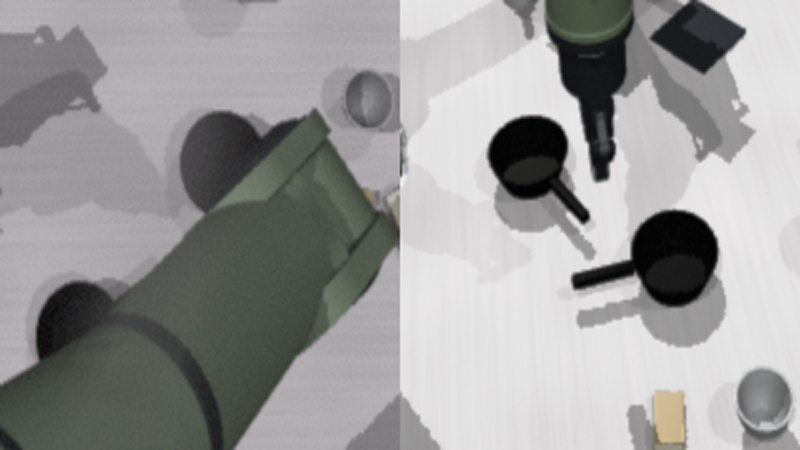

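Run:
```python
from h import *
p=telemetry.observe()['position']
for d in(0,.01,.02,.03,.04): print(d,'side',proj('side',p+[0,0,d]).round(1),'wrist +11',proj('wrist',p+[.011,0,d]).round(1),'wrist 0',proj('wrist',p+[0,0,d]).round(1),'w-11',proj('wrist',p+[-.011,0,d]).round(1))
# pixel width of one pad (22 mm) is along x; columns dark at side near the tip
im=cv2.imread('pics/s2.png')
for v in range(280,302,2): 
    u=np.nonzero(im[v,268:295].max(axis=1)<90)[0]; print(v,(u.min()+268,u.max()+268) if len(u) else None)
```

```text
0 side [280.7 299.6] wrist +11 [322.7 254.8] wrist 0 [321.7 277.3] w-11 [320.7 299.2]
0.01 side [280.4 296.8] wrist +11 [322.6 261.6] wrist 0 [321.6 285.2] w-11 [320.6 308. ]
0.02 side [280.2 294. ] wrist +11 [322.5 269.1] wrist 0 [321.5 293.9] w-11 [320.4 317.8]
0.03 side [279.9 291.1] wrist +11 [322.5 277.5] wrist 0 [321.3 303.6] w-11 [320.2 328.8]
0.04 side [279.7 288.2] wrist +11 [322.4 287. ] wrist 0 [321.2 314.6] w-11 [320.  341.1]
280 (np.int64(275), np.int64(286))
282 (np.int64(275), np.int64(286))
284 (np.int64(276), np.int64(284))
286 (np.int64(276), np.int64(283))
288 (np.int64(277), np.int64(283))
290 (np.int64(277), np.int64(283))
292 None
294 None
296 None
298 None
300 (np.int64(268), np.int64(268))
```

The fingers closed above the handle. Both views show the tips about 25-30 mm above the reported TCP, with x and y matching. I'll open partly and lower under force watch.

Emit:
play_rows --pt "0 -2 -30 0 0 0 50" --pt "0 0 -40 0 0 0 50" --pt "0 0 -30 0 0 0 50" --pt "0 0 -20 0 0 0 50" --pt "0 0 -5 0 0 0 50" --pt "0 0 -5 0 0 0 50" --pt "0 0 -5 0 0 0 50" --pt "0 0 0 0 0 0 50"

```text
clock: 6.85
position: [0.4184, -0.2678, 0.005]
tool_rot: [-2.859, 1.571, 0.325]
force: [-0.6, 0.9, 0.6]
grip_width: 0.0497
```

Emit:
play_rows --pt "0 0 -4 0 0 0 50" --pt "0 0 -4 0 0 0 50" --pt "0 0 0 0 0 0 50"

```text
clock: 7.22
position: [0.4182, -0.2677, -0.0033]
tool_rot: [-0.62, 1.57, 2.563]
force: [-0.0, 0.2, -0.5]
grip_width: 0.0501
```

Run:
```python
from h import *
T=telemetry.observe(); print(T['position'],T['force']); p=T['position']
im=grab('side','s3.png'); print(proj('side',p),proj('side',p+[0,0,.028]))
b=cv2.resize(im[285:350,240:345],None,fx=6,fy=6,interpolation=2)
cv2.imwrite('pics/c4.png',b)
```

```text
[ 0.41821477 -0.26774817 -0.00331463] [-0.02375882  0.18691948 -0.47377966]
[284.03798149 336.65234894] [283.45809207 329.93301382]
```

View pics/c4.png

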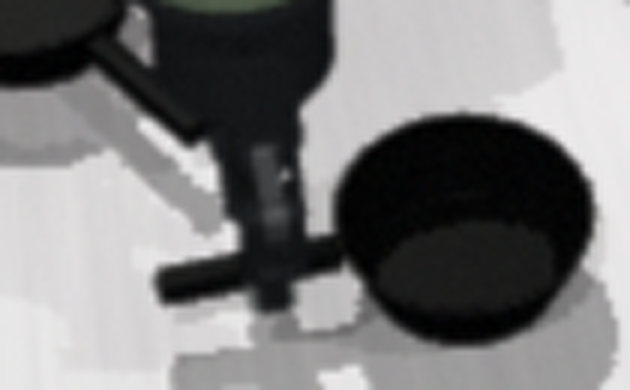

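The near finger's tip (crop (273,308)) just reaches the handle's level, at about z 0.028. I'm lowering 14 mm more.

Emit:
play_rows --pt "0 0 -5 0 0 0 50" --pt "0 0 -5 0 0 0 50" --pt "0 0 -4 0 0 0 50" --pt "0 0 0 0 0 0 50"

```text
clock: 7.78
position: [0.4181, -0.2678, -0.0174]
tool_rot: [-0.517, 1.57, 2.666]
force: [0.2, 0.0, -0.7]
grip_width: 0.0502
```

Emit:
play_rows --pt "0 0 0 0 0 0 5" --pt "0 0 0 0 0 0 5" --pt "0 0 0 0 0 0 5" --pt "0 0 0 0 0 0 5" --pt "0 0 0 0 0 0 5"

```text
clock: 8.4
position: [0.4184, -0.2679, -0.017]
tool_rot: [2.548, 1.571, -0.552]
force: [-0.1, -0.3, 4.3]
grip_width: 0.014
```

Emit:
play_rows --pt "0 0 5 0 0 0 5" --pt "0 0 15 0 0 0 5" --pt "0 0 30 0 0 0 5" --pt "0 0 40 0 0 0 5" --pt "0 0 20 0 0 0 5" --pt "0 0 0 0 0 0 5"

```text
clock: 9.15
position: [0.4191, -0.2679, 0.0946]
tool_rot: [2.861, 1.568, -0.239]
force: [-0.3, 0.5, -1.5]
grip_width: 0.014
```

Run:
```python
from h import *
T=telemetry.observe(); print(T['position'],T['force'],T['moment'],T['grip_width'])
im=grab('side','s4.png');w=grab('wrist','w4.png')
a=cv2.resize(im[220:350,220:360],(400,372)); b=cv2.resize(w,(400,300)); b=cv2.copyMakeBorder(b,0,72,0,0,0)
cv2.imwrite('pics/c5.png',np.hstack([a,b]))
```

```text
[ 0.41907434 -0.26788817  0.09461347] [-0.28928384  0.45478626 -1.51692097] [-0.01262035  0.1107442   0.02928712] 0.01404729916164941
```

View pics/c5.png

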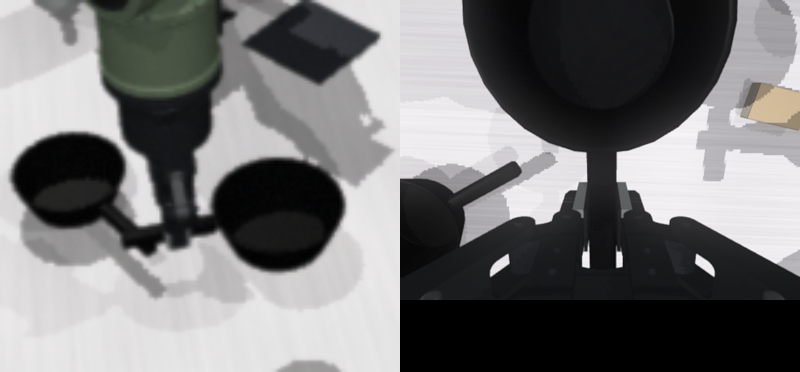

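The dish is lifted and level: force is -1.5 N, which fits 0.16 kg, and the grip is steady at 14 mm. Carrying it with a 126° turn to 85 mm in front of its place.

Emit:
play_rows --pt "10 8 0 0 0 4 5" --pt "22 19 0 0 0 8 5" --pt "22 19 0 0 0 8 5" --pt "22 19 0 0 0 8 5" --pt "22 19 0 0 0 8 5" --pt "22 19 0 0 0 8 5" --pt "22 19 0 0 0 8 5" --pt "22 19 0 0 0 8 5"

```text
clock: 10.25
position: [0.5831, -0.1253, 0.0921]
tool_rot: [-1.472, 1.57, 2.766]
force: [-0.0, 0.1, -1.1]
grip_width: 0.014
```

Emit:
play_rows --pt "22 19 0 0 0 8 5" --pt "22 19 0 0 0 8 5" --pt "22 19 0 0 0 8 5" --pt "22 19 0 0 0 8 5" --pt "22 19 0 0 0 8 5" --pt "22 19 0 0 0 8 5" --pt "20 17 0 0 0 8 5" --pt "6 0 0 0 0 10 5"

```text
clock: 11.25
position: [0.7409, 0.0073, 0.0914]
tool_rot: [3.12, 1.569, 2.23]
force: [-0.3, -1.1, -1.2]
grip_width: 0.0142
```

Emit:
play_rows --pt "0 0 0 0 0 0 5" --pt "0 0 0 0 0 0 5"

```text
clock: 11.5
position: [0.7399, 0.0041, 0.0924]
tool_rot: [-2.413, 1.57, 2.966]
force: [0.6, -0.1, -1.2]
grip_width: 0.0139
```

```bash
cat > st.py <<'E'
from h import *
from scipy.spatial.transform import Rotation as Ro
T=telemetry.observe();M=Ro.from_euler('xyz',T['tool_rot']).as_matrix()
print(T['clock'],T['position'].round(4),T['force'].round(1),T['grip_width'],'xaxis',M[:,0].round(3),'yaw y',np.degrees(np.arctan2(M[1,1],M[0,1])))
E
python3 st.py
```

```text
11.5 [0.7399 0.0041 0.0924] [ 0.6 -0.1 -1.2] 0.013874840978680155 xaxis [-0.001  0.    -1.   ] yaw y 38.192096084373915
```

Emit:
play_rows --pt "0 0 -30 0 0 1 5" --pt "0 0 -35 0 0 0 5" --pt "0 0 -25 0 0 0 5" --pt "0 0 0 0 0 0 5" --pt "0 0 0 0 0 0 5"

```text
clock: 12.12
position: [0.7409, 0.0041, 0.0042]
tool_rot: [0.805, 1.569, -0.08]
force: [0.1, 0.4, -1.2]
grip_width: 0.0138
```

```bash
python3 st.py
cat > dm.py <<'E'
from h import *
import sys
z=float(sys.argv[1]); T=telemetry.observe(); p=T['position']; a=np.radians(129.3); pc=p[:2]+.092*np.array([np.cos(a),np.sin(a)])
print('predicted centre',pc)
for n in('top','side'):
    im=grab(n,n+sys.argv[2]+'.png'); q=proj(n,[*pc,z]); x,y=q.astype(int); print(n,q)
    ex=np.array([proj(n,[pc[0]+.06*np.cos(b),pc[1]+.06*np.sin(b),z]) for b in np.linspace(0,6.28,48)])
    print(' expected rim u',ex[:,0].min().round(1),ex[:,0].max().round(1),'v',ex[:,1].min().round(1),ex[:,1].max().round(1))
    s=np.zeros((480,640),np.uint8); s[y-45:y+45,x-45:x+45]=(im.max(axis=2)<50)[y-45:y+45,x-45:x+45]
    o=cv2.morphologyEx(s,cv2.MORPH_OPEN,cv2.getStructuringElement(2,(15,15))); Y,X=np.nonzero(o)
    if len(X): print(' seen u',X.min(),X.max()+1,'v',Y.min(),Y.max()+1)
a=cv2.imread('pics/top%s.png'%sys.argv[2])[170:300,160:320]; b=cv2.imread('pics/side%s.png'%sys.argv[2])[150:280,250:410]
cv2.imwrite('pics/d%s.png'%sys.argv[2],cv2.resize(np.hstack([a,b]),None,fx=2.5,fy=3,interpolation=2))
E
python3 dm.py .062 A
```

```text
12.125 [0.7409 0.0041 0.0042] [ 0.1  0.4 -1.2] 0.013750551569920891 xaxis [ 0.001 -0.    -1.   ] yaw y 39.32470503185729
predicted centre [0.68264157 0.07531025]
top [248.09494525 203.83807905]
 expected rim u 226.2 269.9 v 182.8 225.2
side [349.0971525  229.97395654]
 expected rim u 330.8 367.4 v 219.2 241.5
 seen u 331 387 v 207 249
```

Emit:
play_rows --pt "-8 10 0 0 0 0 5" --pt "-13 16 0 0 0 0 5" --pt "-13 16 0 0 0 0 5" --pt "-13 16 0 0 0 0 5" --pt "-7 8 0 0 0 0 5" --pt "0 0 -7 0 0 0 5" --pt "0 0 0 0 0 0 5"

```text
clock: 13.1
position: [0.6862, 0.0693, -0.0048]
tool_rot: [-1.553, 1.57, -2.437]
force: [-0.7, -0.5, -1.1]
grip_width: 0.0136
```

```bash
python3 st.py; python3 dm.py .055 B
```

```text
13.1 [ 0.6862  0.0693 -0.0048] [-0.7 -0.5 -1.1] 0.013586748390885545 xaxis [-0.001 -0.001 -1.   ] yaw y 39.3582740879837
predicted centre [0.62794811 0.14052   ]
top [224.33239394 224.08900606]
 expected rim u 202.4 246.2 v 202.8 245.7
 seen u 209 227 v 252 269
side [328.64133524 222.05860391]
 expected rim u 310.9 346.4 v 211.8 232.9
 seen u 312 364 v 200 247
```

View pics/dB.png

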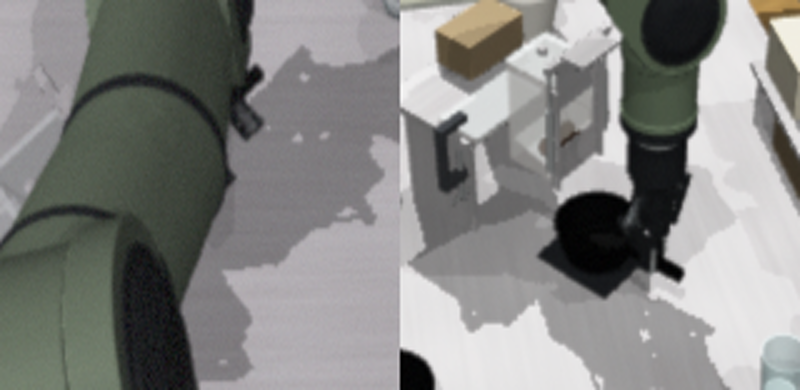

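The side view shows the dish over the coaster, level and under the spout. I'm setting it down gently.

Emit:
play_rows --pt "0 0 -2 0 0 0 5" --pt "0 0 -2 0 0 0 5" --pt "0 0 0 0 0 0 5"

```text
clock: 13.58
position: [0.6863, 0.0701, -0.0083]
tool_rot: [-1.981, 1.57, -2.865]
force: [-0.3, 0.0, -1.0]
grip_width: 0.014
```

Emit:
play_rows --pt "0 0 -2 0 0 0 5" --pt "0 0 0 0 0 0 5" --pt "0 0 0 0 0 0 5"

```text
clock: 13.95
position: [0.6863, 0.0702, -0.0101]
tool_rot: [-1.966, 1.571, -2.849]
force: [0.5, 1.6, -0.9]
grip_width: 0.0141
```

Emit:
play_rows --pt "0 0 -1.5 0 0 0 5" --pt "0 0 0 0 0 0 5" --pt "0 0 0 0 0 0 5"

```text
clock: 14.32
position: [0.6867, 0.07, -0.0111]
tool_rot: [0.827, 1.57, -0.056]
force: [-0.5, -2.7, 5.7]
grip_width: 0.0139
```

Emit:
play_rows --pt "0 0 0 0 0 0 50" --pt "0 0 0 0 0 0 50" --pt "0 0 0 0 0 0 50" --pt "0 0 15 0 0 0 50" --pt "0 0 30 0 0 0 50" --pt "0 0 40 0 0 0 50" --pt "10 -12 40 0 0 0 50" --pt "10 -12 50 0 0 0 50"

```text
clock: 15.32
position: [0.7062, 0.046, 0.1656]
tool_rot: [-2.218, 1.571, -3.101]
force: [1.1, 0.1, -0.4]
grip_width: 0.0503
```

Emit:
play_rows --pt "20 -30 50 0 0 0 0" --pt "20 -30 50 0 0 0 0" --pt "0 -40 40 0 0 0 0" --pt "0 0 0 0 0 0 0" --grip_force 40

```text
clock: 15.82
position: [0.7471, -0.0583, 0.3082]
tool_rot: [0.551, 1.565, -0.337]
force: [0.1, 0.0, -0.5]
grip_width: 0.0003
```

```bash
python3 st.py
cat > fin.py <<'E'
from h import *
im=grab('side','sF.png'); t=grab('top','tF.png')
s=np.zeros((480,640),np.uint8); s[195:262,295:390]=(im.max(axis=2)<40)[195:262,295:390]
def rim(c,n=('side')):
    e=np.array([proj(n,[c[0]+.06*np.cos(b),c[1]+.06*np.sin(b),.048]) for b in np.linspace(0,6.28,60)]); return e[:,0].min(),e[:,0].max(),e[:,1].min(),e[:,1].max()
o=cv2.morphologyEx(s,cv2.MORPH_OPEN,cv2.getStructuringElement(2,(15,15))); Y,X=np.nonzero(o)
print('seen',X.min(),X.max()+1,Y.min(),'expect',np.round(rim((.629,.141)),1))
a=t[170:300,160:320]; b=im[150:280,250:410]
cv2.imwrite('pics/e.png',cv2.resize(np.hstack([a,b]),None,fx=2.5,fy=3,interpolation=2))
# plate edges in top (bright): expected corners at z .262
ax=np.array([-.633,.774]); ay=np.array([-.774,-.633]); c=np.array([.629,.141])+.016*ax
for i,j in((-1,-1),(-1,1),(1,1),(1,-1)): print('plate corner',proj('top',[*(c+i*.019*ax+j*.035*ay),.262]).round(1),proj('side',[*(c+i*.019*ax+j*.035*ay),.262]).round(1))
E
python3 fin.py
```

```text
15.825 [ 0.7471 -0.0583  0.3082] [ 0.1  0.  -0.5] 0.0002557871176439062 xaxis [ 0.006 -0.002 -1.   ] yaw y 39.11767955500253
seen 312 346 215 expect [311.2 346.6 213.3 234.5]
plate corner [197.7 192.6] [337.3 163.9]
plate corner [216.4 215.5] [323.1 172.7]
plate corner [203.1 226. ] [313.6 168.8]
plate corner [184.4 202.9] [327.8 160.2]
```

View pics/e.png

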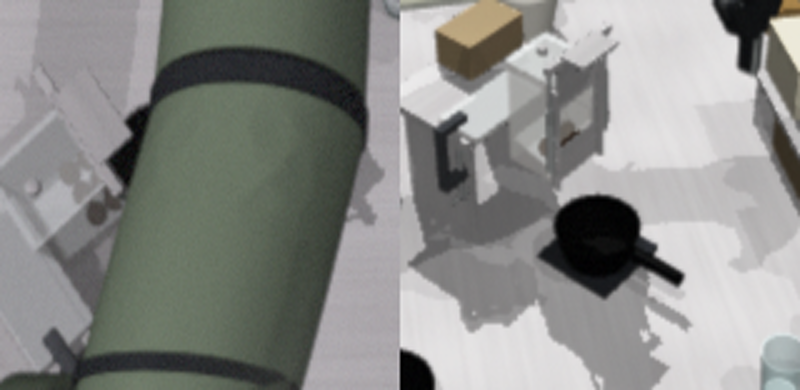

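Dish centre from the rim columns (312-346 seen, 311.2-346.6 expected) is within about 2 mm of the coaster's, and it stands free. Next I move the shut fingers above the plate.

Emit:
play_rows --pt "-15 24 0 0 0 0 0" --pt "-25 44 0 0 0 0 0" --pt "-25 44 0 0 0 0 0" --pt "-25 44 0 0 0 0 0" --pt "-25 44 0 0 0 0 0" --pt "-12 18 0 0 0 0 0" --pt "0 0 -20 0 0 0 0" --pt "0 0 0 0 0 0 0"

```text
clock: 16.92
position: [0.6182, 0.1644, 0.282]
tool_rot: [-1.881, 1.568, -2.764]
force: [-0.0, -0.5, 0.1]
grip_width: 0.0
```

```bash
python3 st.py
python3 - <<'E'
from h import *
im=grab('wrist','w5.png'); p=telemetry.observe()['position']
ax=np.array([-.633,.774]); ay=np.array([-.774,-.633]); c=np.array([.629,.141])+.016*ax
for i,j in((-1,-1),(-1,1),(1,1),(1,-1)): print('plate corner',proj('wrist',[*(c+i*.019*ax+j*.035*ay),.262]).round(1))
print('tips',proj('wrist',p+[0,0,.028]))
g=im.max(axis=2)
for v in range(120,480,20): print(v,g[v,100:560:20])
E
```

```text
16.925 [0.6182 0.1644 0.282 ] [-0.  -0.5  0.1] 1.835252384895659e-05 xaxis [-0.003 -0.001 -1.   ] yaw y 39.44291520992719
plate corner [377.8 312.8]
plate corner [246.5 312.4]
plate corner [243.1 243.7]
plate corner [380.6 244.1]
tips [325.43144812 302.23846985]
120 [154 154 147 111 109 107 107 111 147 141 163 163 160 160 127 135 135 132
 151 136 134 138 140]
140 [154 151 154 111 108 111 111 108 158 134 121 122 161 121 127 137 135 135
 134 131 135 139 139]
160 [158 155 111 112 109 110 110 114 161 123 118 120 153 123 126 130 134 132
 133 148 154 147 136]
180 [156 162 152 108 110 111 112 114 161 120 122 123 119 121 126 149 151 147
 152 150 154 153 158]
200 [153 157 153 157 116 128 111  52 156 128 128 129 129 128 120  70 149 153
 150 153 149 157 154]
220 [158 157 156 156 151 154 101  99  92  93  91  91  92  93  92 142  75 154
 153 147 153 152 153]
240 [151 156 155 156 158 139 160 161 160 162 161 160 140 140 140 135 135 134
 147 150 150 148 149]
260 [153 151 155 155 154 112 112 108 160 161 161 162 161 158 143 154 154 150
 149 151 149 142 142]
280 [152 149 152 155 152 109 113 110 155 156 
[... 196 characters left out ...]
3  26  27  79  32 154 154 154 156
 145 142 144 145 149]
340 [154 156 155 156 152 109 104 106 149  25  27  30  28  29 155 156 156 146
 144 145 146 150  56]
360 [155 156 156 161 158  27  35  23  17  23  23  19  21  24  28  43  26  29
  47 146 150  83  84]
380 [154 159 156  32  28  25  28  18  21  20  21  16  11  21  22  24  23  22
  24  26  23  82  90]
400 [129  30  28  25  28  27  17  19  17  21  17  16   8  19  26  17  24  17
  22  21  22  19  18]
420 [ 27  26  28  28 108 100  26  17  20  18  16 148  10  17  20  20  26  14
  40  14  19  18  18]
440 [24 26 25 24 14 11 18 18 15 16 15 16  8 18 17 17 17  8 12 26 17 16 14]
460 [26 24 26 25 10  9 13 14 10 18 18 16  7  7 12 11  9 13 11 16 13 14 11]
```

The wrist numbers fit the predicted plate (rows 244-312, columns 246-378), so the centre is (0.619, 0.153). I'm shifting 10 mm in y and pressing stepwise.

Emit:
play_rows --pt "1 -10 -10 0 0 0 0" --pt "0 0 -15 0 0 0 0" --pt "0 0 -8 0 0 0 0" --pt "0 0 -5 0 0 0 0" --pt "0 0 0 0 0 0 0"

```text
clock: 17.6
position: [0.6203, 0.1543, 0.2452]
tool_rot: [-2.077, 1.57, -2.961]
force: [0.2, 0.2, -0.1]
grip_width: -0.0
```

Emit:
play_rows --pt "0 0 -5 0 0 0 0" --pt "0 0 -5 0 0 0 0" --pt "0 0 0 0 0 0 0"

```text
clock: 17.98
position: [0.6201, 0.1541, 0.235]
tool_rot: [-1.957, 1.57, -2.841]
force: [0.4, -0.4, 0.4]
grip_width: -0.0002
```

Emit:
play_rows --pt "0 0 -5 0 0 0 0" --pt "0 0 -3 0 0 0 0" --pt "0 0 0 0 0 0 0"

```text
clock: 18.35
position: [0.6202, 0.1542, 0.2271]
tool_rot: [-1.962, 1.57, -2.845]
force: [-0.1, -0.3, -0.1]
grip_width: -0.0001
```

Emit:
play_rows --pt "0 0 -3 0 0 0 0" --pt "0 0 -3 0 0 0 0" --pt "0 0 0 0 0 0 0"

```text
clock: 18.73
position: [0.6205, 0.1542, 0.2214]
tool_rot: [0.882, 1.571, -0.001]
force: [-0.2, 0.0, 1.7]
grip_width: 0.0001
```

```bash
python3 st.py
python3 - <<'E'
from h import *
im=grab('side','s6.png'); p=telemetry.observe()['position']
for d in(0,.028,.04): print(d,proj('side',p+[0,0,d]))
g=im.max(axis=2)
for v in range(130,196,3): print(v,g[v,300:346:3])
E
```

```text
18.725 [0.6205 0.1542 0.2214] [-0.2  0.   1.7] 0.00012179464036951088 xaxis [ 0. -0. -1.] yaw y 39.3901180915101
0 [325.91085455 177.46957026]
0.028 [325.95847043 169.67981559]
0.04 [325.97925672 166.27926667]
130 [187 180 161 175 181  58  21  20  23  21  20  23  20 158 181 181]
133 [188 182 169 145 193 171  21  22  23  21  20  14  24 159 180 180]
136 [187 184 172 148 187 179  19  22  17  14  17  19  31  24 133 178]
139 [187 184 175 156 157 116  45  25  15  17  16  19  25  23 177 178]
142 [187 184 177 162 140 155  41  20  18  19  16  18  20  70 168 152]
145 [187 184 179 166 105  82  41  16  19  18  14  27  20 175 216 218]
148 [188 186 180 161  46  49  34  21  16  19  17  19  57 220 221 223]
151 [155 145 129 118  74  20  19  19  17  19  16  27 201 223 222 224]
154 [135 133 127 115 177  75  13  19  17  18  18 212 226 226 225 223]
157 [134 133 126 112 189 198 135  45  23  22  71 220 224 226 222 222]
160 [131 132 134 134 130 216 222 181  17  70  92 120 220 222 223 221]
163 [138 210 220 215 224 186 218 179  18  80 101 204 219 218 222 218]
166 [232 209 190 189 204 206 210 187  21  80 140 220 170 220 221 220]
169 [201 208 204 206 208 221 215 191 111 116 111 199 221 221 220 222]
172 [206 210 207 224 171  96 127 204 168 109 100 202 221 222 221 221]
175 [150 176 201 112 108  91  93  94  93 104 101 171 221 222 221 222]
178 [169 164 149 109 119  94  92  92  95 107  99 171 221 221 220 220]
181 [167 164 144 110 149  92  93 101 143 116 101 169 220 221 219 213]
184 [154 137 137 107 107  99 130 145 148 115 100 158 196 194 194 192]
187 [136 137 136 124 109 138 151 149 149 111 103 109 193 194 194 194]
190 [136 147 166 104 105 125 127 146 154 112 104 132 193 194 195 197]
193 [162 166 166 104 106 103 102 105 121 104 107 185 194 196 198 198]
```

Contact is at z≈0.222 (1.7 N, matching the spring's preload). I'm pressing on.

Emit:
play_rows --pt "0 0 -5 0 0 0 0" --pt "0 0 -5 0 0 0 0" --pt "0 0 0 0 0 0 0"

```text
clock: 19.15
position: [0.6204, 0.1542, 0.2111]
tool_rot: [-0.487, 1.571, -1.37]
force: [1.6, -0.1, 3.9]
grip_width: -0.0002
```

Emit:
play_rows --pt "0 0 -6 0 0 0 0" --pt "0 0 -6 0 0 0 0" --pt "0 0 -6 0 0 0 0" --pt "0 0 0 0 0 0 0"

```text
clock: 19.65
position: [0.6205, 0.1542, 0.1934]
tool_rot: [1.122, 1.571, 0.238]
force: [0.1, 0.1, 6.2]
grip_width: 0.0001
```

Emit:
play_rows --pt "0 0 -3 0 0 0 0" --pt "0 0 -3 0 0 0 0" --pt "0 0 -2 0 0 0 0" --pt "0 0 0 0 0 0 0" --pt "0 0 0 0 0 0 0"

```text
clock: 20.27
position: [0.6205, 0.1542, 0.1858]
tool_rot: [1.352, 1.57, 0.468]
force: [-1.0, 0.0, 8.3]
grip_width: 0.0003
```

Emit:
play_rows --pt "0 0 -2 0 0 0 0" --pt "0 0 -2 0 0 0 0" --pt "0 0 0 0 0 0 0" --pt "0 0 0 0 0 0 0"

```text
clock: 20.78
position: [0.6205, 0.1542, 0.182]
tool_rot: [1.279, 1.57, 0.396]
force: [-1.0, -0.6, 10.6]
grip_width: 0.0
```

Emit:
play_rows --pt "0 0 -1 0 0 0 0" --pt "0 0 0 0 0 0 0" --pt "0 0 0 0 0 0 0"

```text
clock: 21.15
position: [0.6206, 0.1542, 0.1819]
tool_rot: [1.29, 1.569, 0.407]
force: [-6.0, -0.7, 22.2]
grip_width: -0.0001
```

The plate is on its stop, so I back off 1 mm and wait for the balls.

Emit:
play_rows --pt "0 0 1.2 0 0 0 0" --pt "0 0 0 0 0 0 0" --pt "0 0 0 0 0 0 0" --pt "0 0 0 0 0 0 0" --pt "0 0 0 0 0 0 0" --pt "0 0 0 0 0 0 0" --pt "0 0 0 0 0 0 0" --pt "0 0 0 0 0 0 0"

```text
clock: 22.15
position: [0.6205, 0.1542, 0.1821]
tool_rot: [1.252, 1.57, 0.368]
force: [-0.8, -0.1, 8.5]
grip_width: 0.0003
```

Emit:
play_rows --pt "0 0 0 0 0 0 0" --pt "0 0 0 0 0 0 0" --pt "0 0 0 0 0 0 0" --pt "0 0 0 0 0 0 0" --pt "0 0 0 0 0 0 0" --pt "0 0 0 0 0 0 0" --pt "0 0 0 0 0 0 0" --pt "0 0 0 0 0 0 0"

```text
clock: 23.15
position: [0.6205, 0.1542, 0.1821]
tool_rot: [1.197, 1.57, 0.313]
force: [-1.6, -1.0, 9.2]
grip_width: -0.0
```

```bash
python3 st.py
python3 - <<'E'
from h import *
f=cv2.imread('pics/sF.png').astype(int)
im=grab('side','s7.png'); w=grab('wrist','w7.png')
def brown(a): a=a.astype(int); return ((a[:,:,2]-a[:,:,0]>18)&(a.max(axis=2)<150)&(a.max(axis=2)>30))
for n,a in(('before',f),('now',im)):
    m=np.zeros((480,640),np.uint8); m[185:265,295:370]=brown(a)[185:265,295:370]
    k,l,st,c=cv2.connectedComponentsWithStats(m); print(n,'brown px',m.sum(),[(st[i].tolist(),c[i].round().tolist(), ray('side',*c[i],.028)[:2].round(3).tolist()) for i in range(1,k) if st[i,4]>3])
m=brown(w).astype(np.uint8);k,l,st,c=cv2.connectedComponentsWithStats(m)
print('wrist',[(st[i,4],c[i].round().tolist()) for i in range(1,k) if st[i,4]>25])
g=np.full((480,640),0,np.uint8); m2=np.zeros((480,640),np.uint8); m2[165:215,270:345]=brown(im)[165:215,270:345]; m3=np.zeros_like(m2); m3[165:215,270:345]=brown(f)[165:215,270:345]; print('chute brown before',m3.sum(),'now',m2.sum())
e=cv2.resize(im[200:250,300:360],None,fx=10,fy=10,interpolation=2); cv2.imwrite('pics/e7.png',e)
E
```

```text
23.15 [0.6205 0.1542 0.1821] [-1.6 -1.   9.2] -4.2552126680674457e-05 xaxis [ 0.001  0.    -1.   ] yaw y 39.39175137347736
before brown px 0 []
now brown px 112 [([324, 224, 17, 11, 112], [333.0, 230.0], [0.64, 0.13])]
wrist []
chute brown before 204 now 203
```

```bash
cat > ck.py <<'E'
from h import *
import sys
f=cv2.imread('pics/sF.png'); im=grab('side',sys.argv[1])
def brown(a): a=a.astype(int); return ((a[:,:,2]-a[:,:,0]>18)&(a.max(axis=2)<150)&(a.max(axis=2)>30)).astype(np.uint8)
for n,a in(('before',f),('now',im)):
    m=brown(a)[150:300,270:420]; k,l,st,c=cv2.connectedComponentsWithStats(m)
    print(n,[(int(st[i,4]),(c[i]+[270,150]).round().tolist()) for i in range(1,k) if st[i,4]>2])
g=im.max(axis=2)
print('brown map of dish'); 
for r in brown(im)[220:240,318:348]: print(''.join('.#'[x] for x in r))
print('diff bigger than 40 anywhere else:'); d=(np.abs(f.astype(int)-im).max(axis=2)>40).astype(np.uint8); d[:215,:]=0
k,l,st,c=cv2.connectedComponentsWithStats(d); print([(int(st[i,4]),c[i].round().tolist()) for i in range(1,k) if st[i,4]>15])
print('chute now',im[188:200:2,308:326:2].max(axis=2).tolist()); print('chute before',f[188:200:2,308:326:2].max(axis=2).tolist())
E
python3 ck.py s8.png
```

```text
before [(41, [406.0, 153.0]), (313, [284.0, 166.0]), (66, [412.0, 180.0]), (13, [402.0, 199.0]), (62, [411.0, 211.0]), (5, [419.0, 228.0])]
now [(66, [401.0, 155.0]), (319, [284.0, 166.0]), (73, [411.0, 181.0]), (88, [408.0, 208.0]), (112, [333.0, 230.0]), (5, [419.0, 228.0])]
brown map of dish
..............................
..............................
..............................
..............................
...............####...........
..............######..........
..............######..........
..............#######.........
...........###########........
...........############.......
..........#############.......
.......################.......
......################........
......########.######.........
.......#######................
..............................
..............................
..............................
..............................
..............................
diff bigger than 40 anywhere else:
[(471, [77.0, 233.0]), (108, [129.0, 223.0]), (37, [145.0, 221.0]), (22, [316.0, 216.0]), (55, [222.0, 219.0]), (47, [335.0, 228.0]), (417, [244.0, 237.0]), (7350, [349.0, 363.0]), (92, [334.0, 278.0]), (23, [390.0, 312.0]), (283, [96.0, 354.0]), (88, [166.0, 350.0]), (3432, [461.0, 408.0]), (300, [100.0, 401.0]), (16, [364.0, 389.0]), (287, [254.0, 410.0]), (2992, [355.0, 464.0]), (930, [452.0, 470.0])]
chute now [[117, 96, 106, 98, 94, 93, 94, 92, 97], [120, 105, 105, 98, 94, 92, 94, 97, 116], [118, 105, 107, 97, 94, 96, 103, 135, 161], [124, 106, 106, 95, 100, 131, 146, 157, 160], [135, 108, 113, 116, 163, 189, 185, 160, 140], [136, 107, 108, 213, 232, 217, 194, 188, 176]]
chute before [[111, 94, 96, 138, 145, 150, 149, 149, 150], [112, 94, 95, 129, 124, 130, 148, 149, 160], [117, 102, 97, 104, 105, 104, 138, 159, 144], [123, 104, 98, 103, 103, 78, 67, 106, 105], [101, 107, 110, 100, 58, 72, 103, 103, 105], [98, 104, 106, 76, 99, 103, 105, 106, 107]]
```

Run:
```python
from h import *
ax=np.array([-.633,.774]); ay=np.array([-.774,-.633]); o=np.array([.629,.141])+.09*ax
t0=cv2.imread('pics/top1.png').astype(int); t1=grab('top','t9.png').astype(int); w=cv2.imread('pics/w7.png').astype(int)
for n,a,cam in(('top0',t0,'top'),('top now',t1,'top'),('wrist now',w,'wrist')):
    print(n,'rows disp x -60..30, cols y -50..50 ; R-B / max')
    for x in range(-60,31,10):
        r=[]
        for y in range(-50,51,10):
            u,v=proj(cam,[*(o+x/1000*ax+y/1000*ay),.125]).round().astype(int)
            r.append('%3d/%3d'%(a[v,u,2]-a[v,u,0],a[v,u].max()) if 0<=u<640 and 0<=v<480 else '  -   ')
        print(x,' '.join(r))
```

```text
top0 rows disp x -60..30, cols y -50..50 ; R-B / max
-60  -1/163   0/162  -1/161   0/114 -10/ 46  -6/ 39  -5/ 42  -4/ 35  -2/ 37  -8/ 41  -5/ 39
-50  -2/164  -1/167   0/163   0/144  -2/ 56  -2/ 74  -2/ 62  -3/ 87  -3/ 55  -2/ 58  -3/ 48
-40  -1/151   0/160   0/148  -1/151   0/163   0/161  -2/161  -1/ 77  -2/ 93  -2/ 42  -4/ 32
-30  -3/131   5/126   5/125  -2/144   2/125  -2/113   8/ 66   4/ 63  -1/100   1/104   0/112
-20  -4/131  -1/128   2/122  -1/147   4/122   0/123   3/ 67   4/ 78   3/105   0/116  -2/116
-10  -1/130   6/126   3/121  -1/139   3/125   2/101   9/ 65   6/ 69   1/101   0/112  -1/115
0  -2/129  -1/138  -4/163  -2/164  -2/156  -4/128  -1/112  -1/113  -2/ 94  -3/111   0/115
10  -2/132  -3/140  -3/166  -2/165  -4/162   0/118  -3/114  -1/115   0/ 89   0/ 98   0/110
20  -3/154   1/112  -5/167  -4/161  -5/162  -2/123   1/112   1/114   2/ 88   2/102   0/101
30  -3/152  -4/136  -1/159  -5/155  -4/157  -3/131  -4/113  -1/107   4/ 88  -2/103   1/102
top now rows disp x -60..30, cols y -50..50 ; R-B / max
-60  -2/ 18  -3/ 39  -4/ 38  -3/ 58  -2/ 71   1/ 30  -2/ 12  -1/ 19   4/ 21 
[... 1111 characters left out ...]
6/160  -5/160  -5/160  -5/159  -5/159  -2/127  -3/132  -2/133
-30  -2/129  -4/119  -6/156  -6/156  -5/154  -5/155  -6/155  -5/155  -3/126  -3/133  -3/133
-20  -4/129  -3/119  -6/156  -5/156  -5/157  -5/156  -5/158  -4/156  -2/125  -2/132  -3/133
-10  -2/128  -3/128  -5/167  -6/164  -5/162  -5/165  -4/163  -6/164  -2/132  -3/133  -3/133
0  -3/129  -3/129  -6/166  -5/163  -5/162  -6/165  -4/164  -5/163  -3/136  -3/134  -3/133
10  -3/128  -3/130  -5/164  -5/162  -5/162  -4/164  -5/164  -6/164  -2/135  -1/131  -2/133
20  -3/128  -3/133  -5/163  -1/ 93  -2/155  -1/151  -4/163  -5/164  -2/135  -2/132  -2/132
30  -3/128  -3/134  -4/162  -2/129  -1/148  -1/156  -4/163  -5/164  -4/143  -2/132  -1/130
```

Run:
```python
from h import *
im=cv2.imread('pics/s8.png'); s=np.zeros((480,640),np.uint8); s[195:262,295:390]=(im.max(axis=2)<60)[195:262,295:390]
s=cv2.morphologyEx(s,cv2.MORPH_CLOSE,cv2.getStructuringElement(2,(17,17)))
o=cv2.morphologyEx(s,cv2.MORPH_OPEN,cv2.getStructuringElement(2,(15,15))); Y,X=np.nonzero(o); r=[ (v,int(np.nonzero(o[v])[0].min()),int(np.nonzero(o[v])[0].max())+1) for v in (220,224,228)]; print(r)
T=telemetry.observe(); print(T['clock'],T['position'],T['force'])
workorder.job_done()
```

```text
[(220, 315, 343), (224, 312, 346), (228, 311, 347)]
23.35 [0.62048688 0.15420863 0.18213576] [-0.73344548 -0.15980822  9.64416157]
the job is handed in; nothing more can be done
```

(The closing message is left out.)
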